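Set the counter scale to two kilos

TASK

Set the counter scale to two kilos, ready for making up lots of jars on its plate: with a fingertip, gently push the large poise (the sliding weight) out along its notched bar until it drops into the middle one of the five notches, and push the small poise on the plain bar right back against its zero stop at the pillar end. The poises are only pushed, never pinched or lifted; do not lean on the beam or shove hard, and leave the jars and everything else on the table standing as they are.

Things in the scene. Friction and masses are not known exactly. Their poses are not given: they have to be found in the camera images.
- scale: grey counter platform scale, fixed (it cannot slide or tip). Base 340 x 380 mm, 60 mm high. Origin on the table under the middle notch; x points from the beam to the steel load plate (top 105 mm up, front edge at x = +50 mm), z up, y from the guide loop to the pillar. In front of the plate, on the robot's side, the locked beam runs along y with two level bars, tops 150 mm up
- pillar_top (a point): top of the grey pillar that carries the beam, 162 mm up, at the scale's x = -30, y = +175 mm; pillar 52 mm in x, 34 mm in y; a cross-piece joins the bars at y = 141 to 155 mm, just below their tops
- loop_top (a point): top of the guide loop that locks the beam's far end, 167 mm up, at the scale's x = -30, y = -148 mm; 34 mm in x, 12 mm in y. Between pillar and loop only the two poises and the zero stop stand above the bars: fingers can come down from above onto either bar's line
- plain_bar_mid (a point): middle of the top of the plain bar (8 mm thick), 150 mm up, at the scale's x = -60 mm, y = 0: 60 mm nearer the robot than the notched bar and parallel to it
- middle_notch (a point): where the large poise must end: on the top line of the notched bar (10 mm thick, at the scale's x = 0), straight above the middle one of its five notches, 150 mm up. The notches are V cuts 4.5 mm deep, 17 mm wide, flanks 28 degrees, at y = +90, +45, 0, -45, -90 mm in the scale's frame; between them the top is flat
- large_poise_block (a point): centre of the upper block of the large poise, a smooth steel weight (about 0.57 kg) that straddles the notched bar on a small roller. Block 44 mm across the bar, 34 mm along it, 28 mm high, flat upright faces; riding on the flat, its underside is 6 mm and its top 34 mm above the bar; a 16 mm knob stands 11 mm higher. Push its end face with a fingertip some 10 mm above the bar
- poise_travel (a joint): large poise along its bar, m: 0 at the notch nearest the pillar, growing away from the pillar (scale's -y); notches at 0, 0.045, 0.090 (middle), 0.135, 0.180; ends -0.006 and 0.186. Starts at 0.012 to 0.072. Slides on the flat with about 1 N; at a notch it falls in by its own weight, running ahead of the finger (the push dips to nothing); 4 to 10 N push it out again
- poise_drop (a joint): how far the large poise has sunk, m: 0 riding on the flat of the bar, about +0.004 fully down in a notch, negative if it is lifted off the bar
- small_poise_block (a point): centre of the upper block of the small poise, a plain steel sleeve (0.12 kg) closed round the plain bar. The block is 30 mm across the bar, 24 mm along it and 26 mm high, with flat upright faces; its underside is 1.5 mm and its top 27.5 mm above the bar's top
- small_poise (a joint): small poise along the plain bar, m: 0 against the dark zero stop at the pillar end (block centred at y = +90 mm in the scale's frame), growing away from the pillar (scale's -y) to 0.18. Slides with 1.2 N, no notches, stays where it is left. Starts at 0.05 to 0.15. The zero stop is 18 mm across the bar, 10 mm along it, and stands 8 mm above it
- jar_a: preserve jar on the load plate, 72 mm across, 98 mm high, loose; origin at its underside. Leave it
- jar_b: second preserve jar on the load plate, 72 mm across, 98 mm high, loose; origin at its underside. Leave it
- tall_jar: large jar of pickles on the table, 90 mm across, 160 mm high, loose; origin at its underside. Leave it
- wide_jar: wide jar on the table, 96 mm across, 110 mm high, loose; origin at its underside. Leave it
- lid_stack: stack of three jar lids, 68 mm across, 33 mm high, loose; origin at its underside. Leave it
- tape_roll: roll of brown tape lying flat, 90 mm across, 50 mm high, loose; origin at its underside. Leave it
- spoon: long spoon lying on the table, 200 mm long, 20 mm high, loose; origin under its middle. Leave it

How it is judged:
By the outcome, as a careful person would: the job done as asked, in the order asked, and still so for the second after the job is handed in, with the robot touching nothing.
It also fails if it takes over 48 s, if anything falls off the work surface, if the arm or the gripper's body presses on something with over 40 N, if the wrist force passes 120 N, or if a joint passes its speed limit or range.

ROBOT

A 6-joint arm with a two-finger parallel gripper is mounted at the origin on the work surface. World frame = base frame: x ahead of the robot, y to its left, z up, the work surface at z = 0. Lengths are in m, angles in rad, forces in N, time in s.
With the tool pointing down it reaches from about 0.4 to 0.825 m from the base axis. Payload 7 kg.
Tool frame: the origin (TCP) lies at the very end of the fingers, on their centre line; the grasp point (between the pads) lies 19 mm behind it; x points along the fingers, y is the direction in which the jaws open and shut, and the axes are right-handed (so a half turn about x gives the same grasp; the last joint's range is limited). The gripper opens to 88 mm and grips with 3 to 60 N. Pads are 19 mm wide; open, the fingers measure 130 mm over their backs; the gripper's body (78 mm by 193 mm) begins 47 mm behind the grasp point.
Start: joints at [-0.879, 0.359, 0.012, 0, -1.224, -0.288], TCP at [0.265, -0.621, 0.227] pointing down, gripper open.
Joint ranges: [-3.07, 3.07], [-1.43, 2.12], [-1.02, 1.25], [-3.03, 1.67], [-3.05, -0], [-3.03, 3.03]. Speed limits (rad/s): [2.39, 2.39, 3.01, 3.14, 3.14, 3.14].

INTERFACE

Orientations are given as [roll, pitch, yaw] about the fixed x, y, z axes, in that order (R = Rz(yaw) Ry(pitch) Rx(roll)).
In Python, from station import arm gives the robot as it stands.
- The arm moves only by the shell command python3 -m inch 'ROWS' [OPENING] [FORCE]. ROWS is text: rows parted by semicolons, each of 6 numbers parted by spaces: the shift along the world's x, y, z in units of 30 mm (1.0 is 30 mm), then the turn, a rotation vector about the world's x, y, z in units of 5 degrees (1.0 is 5 degrees). In form: dx dy dz wx wy wz; .... A call has 1 to 12 rows; each row shifts and turns the commanded pose from where the row before left it; what a row does not reach is not made up. A row lasts 1/8 s, in which the tool goes at most 62.5 mm and 10.7 degrees, less where a joint would pass 70% of its speed; a pose out of reach is approached as far as the arm can. A call is refused whole if a number of a shift passes 1 or a number of a turn 1, either way. A call with a gripper value outside its range is refused whole. OPENING is the opening, from 0 (shut) to 1 (fully open), set as the call begins (- or left out, the last holds). The fingers move at their own pace and stop on an object; FORCE is the grip in N (left out, the last holds). Time passes only in rows, so rows that do not move let the fingers close. It gives the time, the measured TCP pose, the force and the opening at its end, in the units of the state.
- arm.get_state(): the state, without advancing time (a new reading comes with each control period).
- arm.grab_frame(name): name is "side" or "top"; returns a dict with "frame" (420x560x3 uint8, red, green, blue), "range_z" (420x560 float32, m along the optical axis (not along the pixel's ray), 0 where there is no reading), "mtx" (3x3 intrinsics, pixels), "pose" (4x4, takes a point from camera to world coordinates). Camera axes: x right, y up, looking along -z (the intrinsics and any distortion apply to the point x, -y, -z); pixel columns grow to the right and rows downward; lengths in m; the calibration is good to about 2 mm. A picture is of the moment at which its call begins.
- arm.job_done(): hands the job in, once; it reports no verdict.
Trained networks look in a picture, given as the dict that the camera call returned (one of the last four; its "shot" number tells which), for a name from the list of things; names that differ only in an ending like _2 or _b are one class to them, and where a whole thing is asked for, a point or a joint stands for the part that bears it (a point fixed in the world has none). Each returns a list of dicts, best first, with "confidence" (0 to 1); they miss things now and then, are a little off and sometimes report something else, mostly with a low value. They report only what shows in the picture. A call takes as long as a camera call.
- arm.search_frame(picture, target): "extent" ([centre column, centre row, width, height] as shares, 0 to 1, of the picture: columns of its width, rows of its height, round what is visible of it).
- arm.masks_of(picture, target): "mask" (420x560 bool, what is visible of it) and "extent" ([centre column, centre row, width, height] as shares, 0 to 1, of the picture: columns of its width, rows of its height, round what is visible of it).
- arm.place_of(picture, target): "position" ([column, row] as shares, 0 to 1, of the picture: columns of its width, rows of its height: a listed point, or the origin of a listed thing).
The state is a dict: "t": time; "q": joint angles; "qd": joint speeds; "joint_efforts": joint torques, N m; "eef_pos": TCP position; "ee_rot": TCP orientation; "force": force on the tool from outside, world axes, zero at the start; "moment": the same for the moment, N m; "width": finger opening in m.
Only numpy, scipy, OpenCV 4.12 (cv2) and the standard library are available. Lean on these libraries where they do the work, as an engineer would, in place of code of your own. Each camera call takes 0.05 s, during which the arm holds its last target. There are 200 camera calls.

## Working session

There is one attempt and no reset: what is moved stays moved. The work goes in short steps, Python scripts to look and compute and a shell command to move; the robot and the scene stay as the last step left them, time stands still between calls to the robot, and variables do not carry over. Pictures are saved under pics/ and viewed, about 8 in all and at most 12, crops included, and the job is handed in when it is done.

```bash
mkdir -p pics; ls
cat > h.py <<'E'
import numpy as np, cv2
from station import arm
def world(p,u,v,z=None,d=None):
    K,T=p["mtx"],p["pose"]
    r=np.array([(u-K[0,2])/K[0,0],-(v-K[1,2])/K[1,1],-1.])
    r=T[:3,:3]@r; o=T[:3,3]
    s=(z-o[2])/r[2] if z is not None else d
    return o+s*r
def save(p,n,crop=None,f=1):
    im=cv2.cvtColor(p["frame"],cv2.COLOR_RGB2BGR)
    if crop: im=im[crop[1]:crop[3],crop[0]:crop[2]]
    if f!=1: im=cv2.resize(im,None,fx=f,fy=f,interpolation=cv2.INTER_CUBIC)
    cv2.imwrite("pics/"+n,im)
def pts(p,names):
    for n,z in names.items():
        for r in arm.place_of(p,n)[:2]:
            u,v=r["position"][0]*560,r["position"][1]*420
            print(n,round(r["confidence"],2),round(u),round(v),world(p,u,v,z=z).round(4),"rng",world(p,u,v,d=float(p["range_z"][int(v)][int(u)])).round(3))
E
python3 - <<'E'
from h import *
np.set_printoptions(suppress=True)
N=dict(pillar_top=.162,loop_top=.167,plain_bar_mid=.15,middle_notch=.15,large_poise_block=.17,small_poise_block=.1645,scale=0,tall_jar=0,wide_jar=0)
for c in("top","side"):
    p=arm.grab_frame(c);save(p,c+"0.png");print(c,p["pose"].round(2).tolist());pts(p,N)
s=arm.get_state();print({k:np.round(v,3) for k,v in s.items()})
E
```

```text
pics
top [[0.02, 0.99, -0.13, 0.36], [-1.0, 0.02, -0.0, -0.02], [-0.0, 0.13, 0.99, 1.63], [0.0, 0.0, 0.0, 1.0]]
pillar_top 0.61 190 192 [0.5773 0.2851 0.162 ] rng [0.581 0.291 0.135]
loop_top 0.91 292 193 [ 0.5796 -0.0436  0.167 ] rng [ 0.579 -0.044  0.17 ]
loop_top 0.35 274 134 [0.774  0.0188 0.167 ] rng [0.763 0.018 0.204]
plain_bar_mid 0.95 246 202 [0.5507 0.1038 0.15  ] rng [0.551 0.104 0.146]
middle_notch 0.71 274 135 [0.7725 0.0194 0.15  ] rng [0.757 0.018 0.205]
middle_notch 0.65 246 182 [0.6173 0.1056 0.15  ] rng [0.634 0.114 0.053]
large_poise_block 0.71 234 183 [0.6087 0.1417 0.17  ] rng [0.606 0.14  0.184]
large_poise_block 0.67 421 241 [ 0.4389 -0.4507  0.17  ] rng [ 0.442 -0.469  0.108]
small_poise_block 0.47 259 203 [0.5458 0.0608 0.1645] rng [0.544 0.06  0.178]
scale 0.95 251 188 [0.6193 0.1006 0.    ] rng [0.61  0.096 0.058]
tall_jar 0.7 134 253 [0.3829 0.5034 0.    ] rng [0.381 0.467 0.114]
wide_jar 0.97 421 243 [ 0.4413 -0.4994  0.    ] rng [ 0.436 -0.467  0.11 ]
side [[-0.96, 0.17, -0.23, 0.26], [-0.29, -0.55, 0.79, 1.09], [0.01, 0.82, 0.57, 0.9], [0.0, 0.0, 0.0, 1
[... 468 characters left out ...]
57 250 [ 0.6065  0.1056 -0.    ] rng [0.552 0.26  0.141]
tall_jar 0.83 297 395 [0.3765 0.5212 0.    ] rng [0.368 0.561 0.064]
wide_jar 0.72 346 160 [ 0.4503 -0.492   0.    ] rng [ 0.445 -0.445  0.027]
wide_jar 0.61 376 192 [ 0.3136 -0.3102  0.    ] rng [ 0.312 -0.28   0.02 ]
{'t': np.float64(1.0), 'q': array([-0.879,  0.359,  0.012,  0.   , -1.224, -0.288]), 'qd': array([ 0.   ,  0.001,  0.001, -0.002,  0.   ,  0.001]), 'joint_efforts': array([ -0.   , -58.24 ,  29.331,   7.003,   0.013,  -0.   ]), 'eef_pos': array([ 0.265, -0.621,  0.227]), 'ee_rot': array([ 2.931,  1.571, -2.948]), 'force': array([-0.118,  0.002,  0.141]), 'moment': array([0.041, 0.018, 0.019]), 'width': np.float64(0.088)}
```

Run:
```python
import cv2
a=cv2.imread("pics/top0.png")[120:260,160:330];b=cv2.imread("pics/side0.png")[140:290,190:330]
a=cv2.resize(a,(680,560),interpolation=3)
b=cv2.resize(b,(560,600),interpolation=3)
cv2.imwrite("pics/a.png",a);cv2.imwrite("pics/b.png",b)
```

```text
(no output)
```

View pics/top0.png

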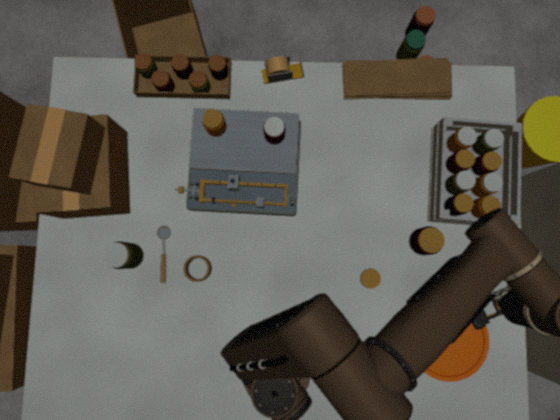

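View pics/a.png

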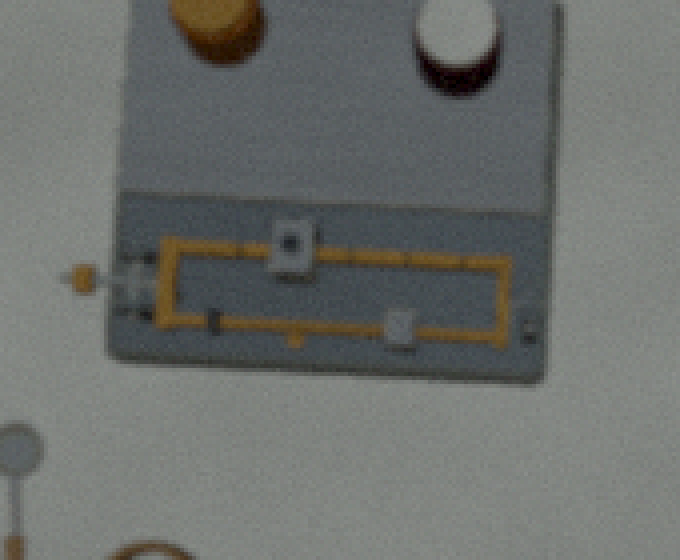

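View pics/b.png

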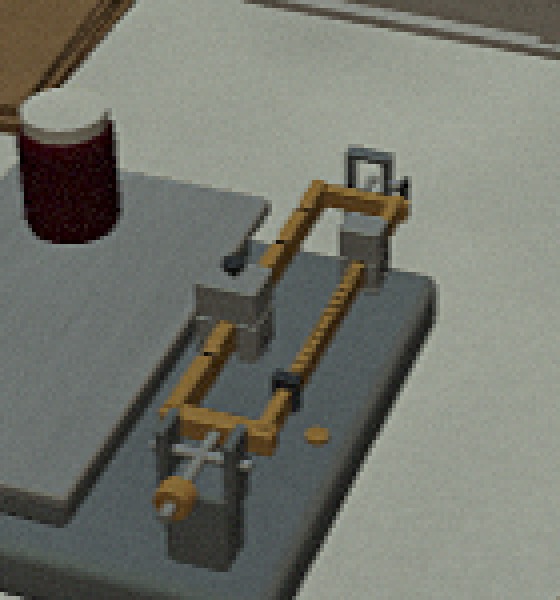

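Run:
```python
from h import *
from scipy.spatial.transform import Rotation as R
np.set_printoptions(suppress=True)
p=arm.grab_frame("top")
W=lambda a,b,z: world(p,160+a/4-.375,120+b/4-.375,z=z)[:2]
S=np.array([[0,.09],[0,0],[0,-.045],[0,-.09],[-.06,.107]])
I=[(239,251),(350,256),(407,260),(463,264),(214,321)]
P=np.array([W(*i,.15 if k<4 else .158) for k,i in enumerate(I)])
sc,pc=S.mean(0),P.mean(0);A=(P-pc).T@(S-sc)
th=np.arctan2(A[1,0]-A[0,1],A[0,0]+A[1,1]);M=np.array([[np.cos(th),-np.sin(th)],[np.sin(th),np.cos(th)]])
t=pc-M@sc;print("yaw",np.degrees(th),"org",t,"res",((P-(S@M.T+t))*1000).round(1).tolist())
f=lambda q:(M.T@(np.array(q)-t)).round(4)
print("large knob",f(W(290,242,.195)),"edges top",f(W(271,245,.184)),f(W(316,245,.184)))
print("small",W(400,326,.1775),f(W(400,326,.1775)),"loop",f(W(529,322,.167)))
# depth masks
for n,lo in(("large_poise_block",.165),("small_poise_block",.165)):
  for m in arm.masks_of(p,n)[:1]:
    v,u=np.nonzero(m["mask"]);X=np.array([world(p,a,b,d=float(p["range_z"][b,a])) for a,b in zip(u,v)])
    X=X[X[:,2]>lo];F=(X[:,:2]-t)@M;print(n,len(X),"world",np.median(X,0).round(4),"sc",F.min(0).round(3),F.max(0).round(3),np.percentile(X[:,2],[50,90]).round(3))
s=arm.get_state();print(R.from_euler("xyz",s["ee_rot"]).as_matrix().round(3))
```

```text
yaw -1.917788399505781 org [0.61008134 0.10164982] res [[-0.3, 0.9], [0.7, 1.1], [-0.0, -0.1], [-0.7, -0.4], [0.5, -1.5]]
large knob [0.0015 0.0449] edges top [0.0002 0.061 ] [0.0022 0.0255]
small [0.55102869 0.05919724] [-0.0576 -0.0444] loop [-0.0472 -0.146 ]
large_poise_block 151 world [0.6104 0.1471 0.1796] sc [-0.021  0.029] [0.022 0.063] [0.18  0.189]
small_poise_block 318 world [0.5907 0.1313 0.1789] sc [-0.247 -0.152] [0.2   0.182] [0.179 1.631]
[[-0.    -0.393  0.92 ]
 [ 0.     0.92   0.393]
 [-1.     0.    -0.   ]]
```

```bash
python3 -m inch '0 0 1 0 0 0;0.4 1 1 0 0 0.5;0.43 1 0 0 0 0.5;0.43 1 0 0 0 0.5;0.43 1 0 0 0 0.5;0.43 1 0 0 0 0.5;0.43 1 0 0 0 0.5;0.43 1 0 0 0 0.5;0.43 1 0 0 0 0.5;0.43 1 0 0 0 0.5;0.43 1 0 0 0 0.5;0.43 1 0 0 0 0.5' 0 10
python3 -m inch '0.43 1 0 0 0 0.5;0.43 1 0 0 0 0.5;0.43 1 0 0 0 0.5;0.43 1 0 0 0 0.5;0.43 1 0 0 0 0.5;0.43 1 0 0 0 0.5;0.43 1 0 0 0 0.5;0.43 1 0 0 0 0.5;0.43 1 0 0 0 0.5;0.43 1 0 0 0 0.5;0.43 1 0 0 0 0.5;0.43 1 0 0 0 0.5'
```

```text
t: 2.65
eef_pos: [0.4065, -0.2897, 0.2868]
ee_rot: [-1.114, 1.57, -0.229]
force: [0.1, -0.4, -0.9]
width: 0.0006
t: 4.15
eef_pos: [0.5613, 0.0703, 0.2868]
ee_rot: [-1.158, 1.57, 0.251]
force: [-0.2, 0.8, 0.3]
width: 0.0001
```

```bash
python3 -m inch '0.43 1 0 0 0 0.5;0.43 1 0 0 0 0.5;0.43 1 0 0 0 0.5;0.43 0.86 0 0 0 0;0 0 -1 0 0 0;0 0 -1 0 0 0;0 0 -1 0 0 0;0 0 -0.6 0 0 0;0 0 0 0 0 0'
python3 - <<'E'
from h import *
from scipy.spatial.transform import Rotation as R
p=arm.grab_frame("side");save(p,"c.png",(190,130,330,280),4)
s=arm.get_state();print(R.from_euler("xyz",s["ee_rot"]).as_matrix().round(3),s["force"].round(2))
E
```

```text
t: 5.28
eef_pos: [0.6121, 0.1848, 0.1775]
ee_rot: [2.186, 1.568, -2.558]
force: [-0.0, -0.4, 0.8]
width: 0.0005
[[ 0.    -0.999  0.032]
 [-0.     0.032  0.999]
 [-1.    -0.    -0.   ]] [0.29 0.18 0.21]
```

View pics/c.png

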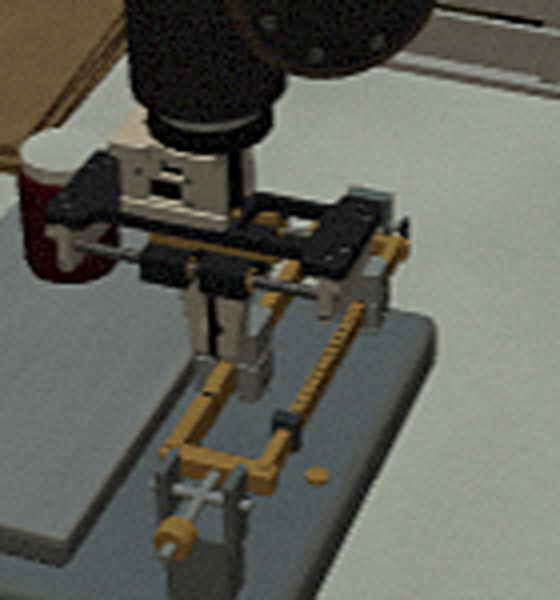

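```bash
python3 -m inch '0 0 -0.3 0 0 0;0 0 -0.3 0 0 0;0 0 0 0 0 0'; python3 -m inch '0 -0.1 0 0 0 0;0 -0.1 0 0 0 0;0 -0.05 0 0 0 0;0 0 0 0 0 0'
```

```text
t: 5.7
eef_pos: [0.6121, 0.1849, 0.1598]
ee_rot: [2.025, 1.57, -2.72]
force: [0.2, -0.2, -0.9]
width: 0.0007
t: 6.2
eef_pos: [0.6127, 0.1775, 0.1608]
ee_rot: [-0.898, 1.57, 0.64]
force: [-0.4, 0.1, -0.0]
width: 0.0004
```

```bash
for i in 1 ; do python3 -m inch '-0.002 -0.05 0 0 0 0;-0.002 -0.05 0 0 0 0;0 0 0 0 0 0' ; done; python3 -m inch '-0.002 -0.05 0 0 0 0;0 0 0 0 0 0'
```

```text
t: 6.58
eef_pos: [0.6128, 0.176, 0.1611]
ee_rot: [-0.547, 1.568, 0.992]
force: [-2.3, 5.8, 3.0]
width: 0.0002
t: 6.82
eef_pos: [0.613, 0.1749, 0.1614]
ee_rot: [-0.65, 1.567, 0.889]
force: [-0.8, 6.9, 3.0]
width: 0.0005
```

```bash
python3 -m inch '-0.002 -0.05 0 0 0 0;-0.002 -0.05 0 0 0 0;0 0 0 0 0 0'; python3 -m inch '-0.002 -0.05 0 0 0 0;-0.002 -0.05 0 0 0 0;0 0 0 0 0 0';python3 -m inch '-0.002 -0.05 0 0 0 0;-0.002 -0.05 0 0 0 0;0 0 0 0 0 0'
```

```text
t: 7.2
eef_pos: [0.6133, 0.1717, 0.1617]
ee_rot: [-0.858, 1.567, 0.681]
force: [-0.2, 4.9, 3.5]
width: 0.0003
t: 7.58
eef_pos: [0.6117, 0.1664, 0.1602]
ee_rot: [2.299, 1.569, -2.446]
force: [0.3, 0.6, 0.5]
width: 0.0002
t: 7.95
eef_pos: [0.6117, 0.1634, 0.1603]
ee_rot: [2.357, 1.57, -2.388]
force: [0.6, -0.8, -0.3]
width: 0.0007
```

```bash
python3 -m inch '-0.002 -0.05 0 0 0 0;-0.002 -0.05 0 0 0 0;-0.002 -0.05 0 0 0 0'; python3 -m inch '-0.002 -0.05 0 0 0 0;-0.002 -0.05 0 0 0 0;-0.002 -0.05 0 0 0 0';python3 - <<'E'
from h import *
p=arm.grab_frame("side");save(p,"d.png",(190,130,330,280),4)
q=arm.grab_frame("top");save(q,"d2.png",(160,120,330,260),4)
pts(p,dict(large_poise_block=.17));pts(q,dict(large_poise_block=.17))
E
```

```text
t: 8.32
eef_pos: [0.6117, 0.1596, 0.1604]
ee_rot: [1.597, 1.57, 3.135]
force: [-0.8, 1.4, -0.6]
width: 0.0006
t: 8.7
eef_pos: [0.6117, 0.155, 0.1605]
ee_rot: [-1.705, 1.571, -0.166]
force: [-0.6, 2.4, 0.1]
width: 0.0004
large_poise_block 0.66 250 207 [0.6136 0.1335 0.17  ] rng [0.603 0.163 0.192]
large_poise_block 0.62 243 182 [0.6128 0.1157 0.17  ] rng [0.611 0.115 0.182]
```

View pics/d.png

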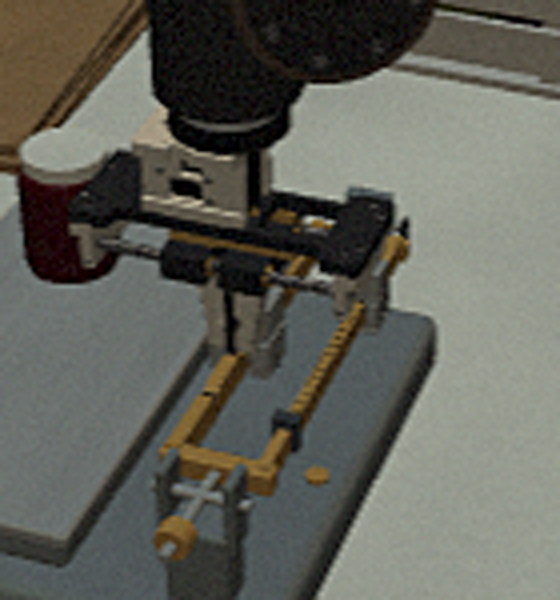

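```bash
python3 -m inch '-0.002 -0.05 0 0 0 0;-0.002 -0.05 0 0 0 0;-0.002 -0.05 0 0 0 0'; python3 -m inch '-0.002 -0.05 0 0 0 0;-0.002 -0.05 0 0 0 0;-0.002 -0.05 0 0 0 0';python3 -m inch '-0.002 -0.05 0 0 0 0;-0.002 -0.05 0 0 0 0'
```

```text
t: 9.28
eef_pos: [0.6117, 0.1507, 0.1607]
ee_rot: [-0.897, 1.57, 0.641]
force: [0.5, 3.2, 1.2]
width: 0.0003
t: 9.65
eef_pos: [0.6115, 0.1461, 0.1607]
ee_rot: [-1.335, 1.57, 0.203]
force: [1.7, 2.2, 0.5]
width: 0.0007
t: 9.9
eef_pos: [0.6113, 0.143, 0.1606]
ee_rot: [-1.256, 1.571, 0.282]
force: [1.5, 1.6, 0.2]
width: 0.0005
```

```bash
python3 -m inch '-0.002 -0.04 0 0 0 0;0 0 0 0 0 0'; python3 -m inch '-0.002 -0.04 0 0 0 0;0 0 0 0 0 0'
```

```text
t: 10.15
eef_pos: [0.6106, 0.1413, 0.1602]
ee_rot: [2.19, 1.569, -2.555]
force: [0.3, 0.3, -0.4]
width: 0.0005
t: 10.4
eef_pos: [0.6109, 0.1404, 0.1605]
ee_rot: [2.274, 1.57, -2.471]
force: [-0.0, 0.1, 0.0]
width: 0.0005
```

```bash
python3 -m inch '-0.002 -0.04 0 0 0 0;0 0 0 0 0 0'
python3 - <<'E'
from h import *
q=arm.grab_frame("top");p=arm.grab_frame("side")
pts(p,dict(large_poise_block=.17));pts(q,dict(large_poise_block=.17)) 
print(np.mean([arm.get_state()["force"]],0))
E
```

```text
t: 10.65
eef_pos: [0.611, 0.1394, 0.1605]
ee_rot: [2.254, 1.571, -2.491]
force: [0.3, -0.0, 0.8]
width: 0.0002
large_poise_block 0.64 254 204 [0.6096 0.1143 0.17  ] rng [0.596 0.151 0.197]
large_poise_block 0.18 255 205 [0.6058 0.118  0.17  ] rng [0.592 0.156 0.199]
large_poise_block 0.39 248 183 [0.6091 0.0969 0.17  ] rng [0.607 0.096 0.184]
[ 0.19507311 -0.56439856  0.50557704]
```

```bash
python3 -m inch '0.01 0.25 0 0 0 0;0.01 0.25 0 0 0 0;0 0 1 0 0 0;0 0 1 0 0 0;0 0 1 0 0 0;-0.5 -1 0 0 0 0;-0.5 -1 0 0 0 0;-0.5 -1 0 0 0 0;-0.5 -1 0 0 0 0;-0.1 -0.5 0 0 0 0;0 0 0 0 0 0'
python3 - <<'E'
from h import *
q=arm.grab_frame("top");p=arm.grab_frame("side")
N=dict(large_poise_block=.17,small_poise_block=.1645)
pts(p,N);pts(q,N)
a=cv2.resize(q["frame"][150:230,180:310],(780,480),interpolation=3);b=cv2.resize(p["frame"][160:260,220:310],(540,600),interpolation=3)
cv2.imwrite("pics/e1.png",a[...,::-1]);cv2.imwrite("pics/e2.png",b[...,::-1])
E
```

```text
t: 12.22
eef_pos: [0.5489, 0.0192, 0.2509]
ee_rot: [-1.244, 1.57, 0.293]
force: [-0.3, 0.2, -0.8]
width: 0.0005
large_poise_block 0.63 255 205 [0.604  0.1207 0.17  ] rng [0.604 0.121 0.17 ]
small_poise_block 0.49 281 198 [0.5513 0.0583 0.1645] rng [0.547 0.072 0.175]
small_poise_block 0.33 347 161 [ 0.4129 -0.1993  0.1645] rng [ 0.444 -0.453  0.02 ]
```

View pics/e1.png

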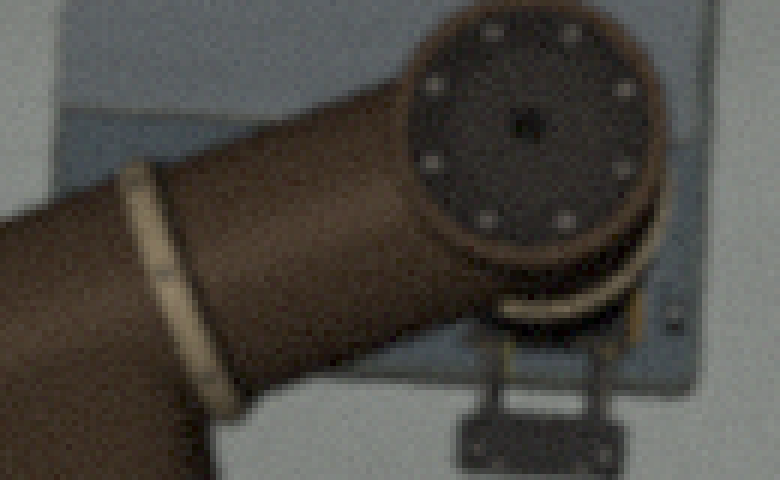

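View pics/e2.png

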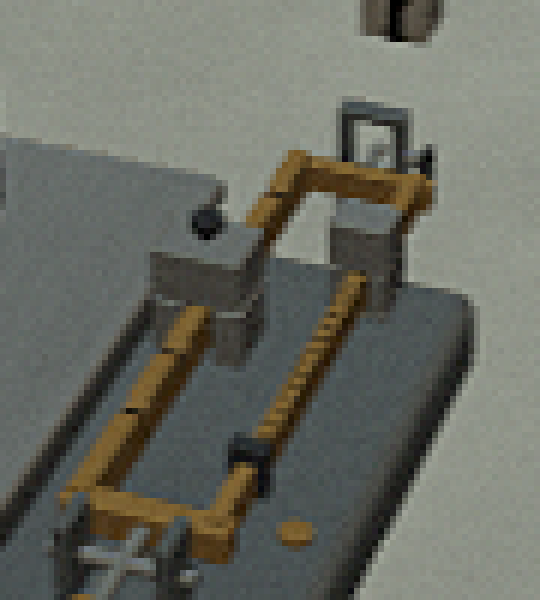

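```bash
python3 -m inch '0 0 -1 0 0 0;0 0 -1 0 0 0;0 0 -0.7 0 0 0;0 0 -0.3 0 0 0;0 0 0 0 0 0'; python3 -m inch '0 0.15 0 0 0 0;0 0.15 0 0 0 0;0 0.15 0 0 0 0;0 0.1 0 0 0 0;0 0.1 0 0 0 0;0.003 0.1 0 0 0 0'
```

```text
t: 13.15
eef_pos: [0.5486, 0.0196, 0.1603]
ee_rot: [2.136, 1.57, -2.608]
force: [1.0, -0.4, -0.0]
width: 0.0003
t: 13.9
eef_pos: [0.5487, 0.042, 0.1607]
ee_rot: [-3.04, 1.57, -1.502]
force: [-0.3, -0.9, 0.9]
width: 0.0008
```

```bash
python3 -m inch '0.004 0.12 0 0 0 0;0.004 0.12 0 0 0 0;0.004 0.12 0 0 0 0;0.004 0.12 0 0 0 0;0.004 0.12 0 0 0 0;0.004 0.12 0 0 0 0;0.004 0.12 0 0 0 0;0.004 0.12 0 0 0 0;0.004 0.12 0 0 0 0;0.004 0.12 0 0 0 0'; python3 -m inch '0.004 0.12 0 0 0 0;0.004 0.12 0 0 0 0;0.004 0.12 0 0 0 0;0.004 0.12 0 0 0 0;0.004 0.12 0 0 0 0;0.004 0.12 0 0 0 0;0.004 0.12 0 0 0 0;0.004 0.12 0 0 0 0;0.004 0.12 0 0 0 0;0.004 0.12 0 0 0 0'; python3 -m inch '0.004 0.12 0 0 0 0;0.004 0.12 0 0 0 0;0.004 0.12 0 0 0 0;0.004 0.12 0 0 0 0;0.004 0.12 0 0 0 0;0.004 0.12 0 0 0 0;0.004 0.12 0 0 0 0;0.004 0.12 0 0 0 0'
```

```text
t: 15.15
eef_pos: [0.5499, 0.0783, 0.1606]
ee_rot: [0.657, 1.571, 2.195]
force: [-0.1, -1.5, 0.8]
width: 0.0003
t: 16.4
eef_pos: [0.5511, 0.1142, 0.1605]
ee_rot: [1.511, 1.571, 3.049]
force: [-0.3, -0.8, 1.1]
width: -0.0
t: 17.4
eef_pos: [0.552, 0.143, 0.1605]
ee_rot: [1.949, 1.571, -2.796]
force: [-0.3, -1.1, 1.3]
width: 0.0007
```

Now creep to the stop (expected about y = 0.172).

```bash
python3 -m inch '0.003 0.1 0 0 0 0;0.003 0.1 0 0 0 0;0.003 0.1 0 0 0 0;0.003 0.1 0 0 0 0;0.003 0.1 0 0 0 0;0.003 0.1 0 0 0 0'; python3 -m inch '0.002 0.05 0 0 0 0;0.002 0.05 0 0 0 0;0 0 0 0 0 0'
python3 - <<'E'
from h import *
p=arm.grab_frame("side")
pts(p,dict(large_poise_block=.17,small_poise_block=.1645))
b=cv2.resize(p["frame"][160:260,220:310],(540,600),interpolation=3)
cv2.imwrite("pics/f.png",b[...,::-1])
E
```

```text
t: 18.15
eef_pos: [0.5526, 0.161, 0.1605]
ee_rot: [2.223, 1.571, -2.522]
force: [-0.8, -1.1, 0.7]
width: 0.0006
t: 18.52
eef_pos: [0.5528, 0.164, 0.1606]
ee_rot: [-0.552, 1.57, 0.986]
force: [-0.2, -0.5, 0.1]
width: 0.0001
large_poise_block 0.64 256 203 [0.6048 0.1084 0.17  ] rng [0.57  0.205 0.242]
small_poise_block 0.74 266 224 [0.5524 0.1842 0.1645] rng [0.548 0.197 0.175]
```

View pics/f.png

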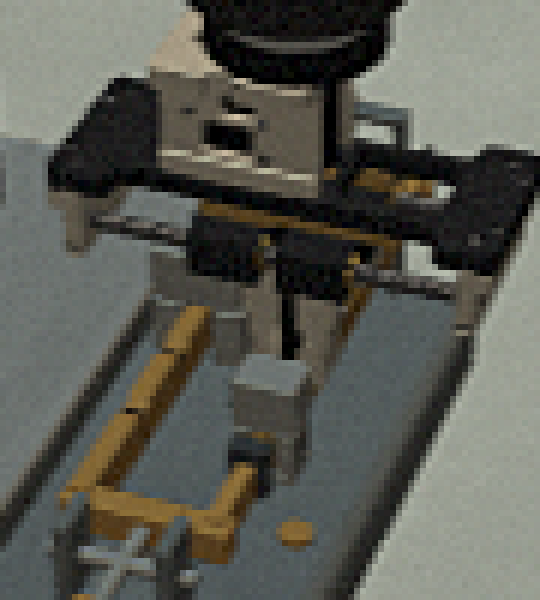

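```bash
for i in 1; do python3 -m inch '0.002 0.05 0 0 0 0;0.002 0.05 0 0 0 0;0 0 0 0 0 0'; python3 -m inch '0.002 0.05 0 0 0 0;0 0 0 0 0 0'; python3 -m inch '0 0.04 0 0 0 0;0 0 0 0 0 0';done
```

```text
t: 19.05
eef_pos: [0.553, 0.1669, 0.1606]
ee_rot: [-1.115, 1.571, 0.423]
force: [0.3, -0.9, 0.3]
width: 0.0004
t: 19.3
eef_pos: [0.553, 0.1685, 0.1606]
ee_rot: [-0.516, 1.571, 1.022]
force: [0.5, -0.8, 0.4]
width: 0.0006
t: 19.55
eef_pos: [0.5529, 0.1696, 0.1606]
ee_rot: [0.331, 1.571, 1.869]
force: [0.4, -0.8, 0.4]
width: 0.0005
```

```bash
python3 -m inch '0 0.04 0 0 0 0;0 0 0 0 0 0'; python3 -m inch '0 0.04 0 0 0 0;0 0 0 0 0 0'
```

```text
t: 19.8
eef_pos: [0.5529, 0.1708, 0.1605]
ee_rot: [-0.032, 1.571, 1.507]
force: [0.3, -0.6, -0.6]
width: 0.0002
t: 20.05
eef_pos: [0.5529, 0.172, 0.1605]
ee_rot: [0.419, 1.571, 1.957]
force: [-0.2, -1.0, 0.0]
width: 0.0007
```

```bash
python3 -m inch '0 0.04 0 0 0 0;0 0 0 0 0 0'; python3 -m inch '0 0.04 0 0 0 0;0 0 0 0 0 0'
```

```text
t: 20.3
eef_pos: [0.5529, 0.1732, 0.1605]
ee_rot: [1.763, 1.571, -2.982]
force: [1.3, -1.2, 0.5]
width: 0.0003
t: 20.55
eef_pos: [0.5529, 0.1733, 0.1606]
ee_rot: [2.902, 1.569, -1.843]
force: [1.7, -5.7, 0.6]
width: 0.0004
```

```bash
python3 -m inch '0 -0.25 0 0 0 0;0 -0.25 0 0 0 0;0 0 1 0 0 0;0 0 1 0 0 0;0 0 1 0 0 0;0 0 1 0 0 0;-0.4 -1 0 0 0 0;-0.4 -1 0 0 0 0;-0.4 -1 0 0 0 0;-0.4 -1 0 0 0 0;-0.4 -1 0 0 0 0;-0.4 -1 0 0 0 0';python3 -m inch '-0.4 -1 0 0 0 0;-0.4 -1 0 0 0 0;-0.4 -1 0 0 0 0;-0.4 -1 0 0 0 0;0 -1 0 0 0 0;0 -1 0 0 0 0;0 -1 0 0 0 0;0 -1 0 0 0 0;0 -1 0 0 0 0;0 -1 0 0 0 0;0 0 0 0 0 0'
python3 - <<'E'
from h import *
q=arm.grab_frame("top");p=arm.grab_frame("side")
N=dict(large_poise_block=.17,small_poise_block=.1645,tall_jar=0,wide_jar=0)
pts(p,N);pts(q,N)
a=cv2.resize(q["frame"][110:240,160:320],(640,520),interpolation=3)
cv2.imwrite("pics/g1.png",a[...,::-1]);save(p,"g2.png",(200,140,330,270),4)
E
```

```text
t: 22.05
eef_pos: [0.4795, -0.0225, 0.2802]
ee_rot: [1.368, 1.57, 2.906]
force: [0.6, 0.1, -0.4]
width: 0.0004
t: 23.42
eef_pos: [0.4314, -0.3224, 0.2796]
ee_rot: [1.275, 1.569, 2.811]
force: [-0.1, 0.1, -0.4]
width: 0.0006
large_poise_block 0.65 252 205 [0.6131 0.1207 0.17  ] rng [0.612 0.124 0.172]
large_poise_block 0.6 255 205 [0.6059 0.1209 0.17  ] rng [0.605 0.122 0.171]
small_poise_block 0.61 265 226 [0.5539 0.1929 0.1645] rng [0.549 0.207 0.176]
small_poise_block 0.57 338 313 [0.3212 0.421  0.1645] rng [0.331 0.316 0.048]
tall_jar 0.93 300 394 [0.3704 0.5169 0.    ] rng [0.362 0.558 0.065]
wide_jar 0.78 345 159 [ 0.4552 -0.5024  0.    ] rng [ 0.449 -0.452  0.029]
large_poise_block 0.69 250 182 [0.6134 0.0922 0.17  ] rng [0.613 0.092 0.175]
large_poise_block 0.63 295 197 [ 0.5691 -0.0516  0.17  ] rng [ 0.57  -0.052  0.165]
small_poise_block 0.57 217 201 [0.549  0.1949 0.1645] rng [0.547 0.193 0.177]
tall_jar 0.91 133 255 [0.3758 0.5051 0.    ] rng [0.375 0.467 0.118]
wide_jar 0.21 199 268 [0.3352 0.2728 0.    ] rng [ 0.335  0.274 -0.004]
```

View pics/g1.png

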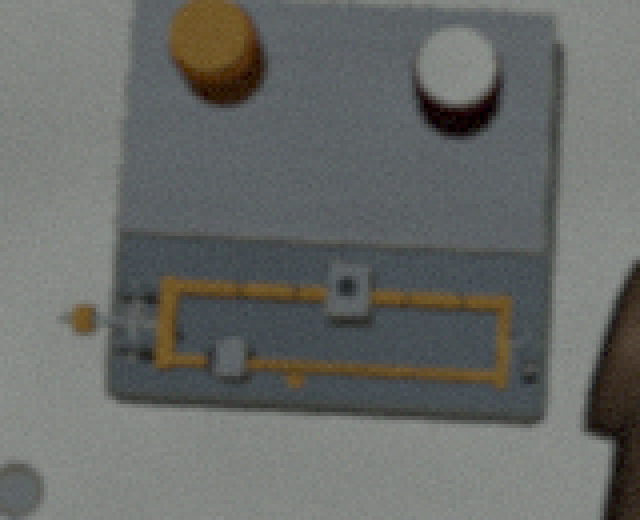

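View pics/g2.png

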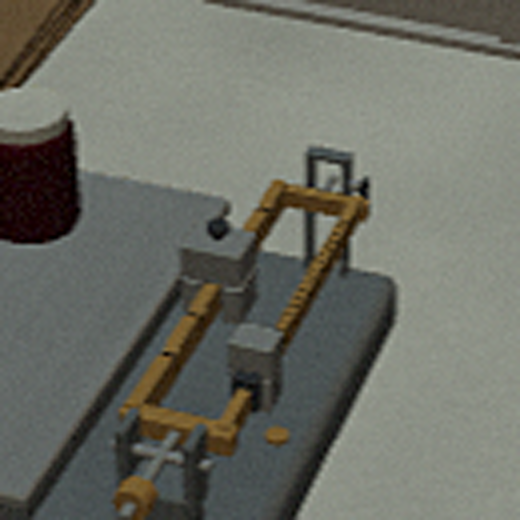

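```bash
python3 -c "
from station import arm
print(arm.job_done())"
```

```text
the job is handed in; nothing more can be done
None
```

The scale is set to two kilos and the job was handed in at about t = 23.5 s. No verdict was reported.

**Large poise:** I pushed it first, with the closed fingertips. It started in the second notch, took about 7 N to leave it, slid along the flat, and the push dropped to zero as it fell into the next notch. The last top picture shows two free notches on each side of it, so it sits in the middle one. It moved 57 pixels, against 56 for one notch spacing.

**Small poise:** I pushed it along the plain bar until the force rose from about 1 N to 5.7 N and it stopped moving. In the last pictures it sits against the dark zero stop, with its block measured at y ≈ 0.194 m, where it should be.

**Checks that disagreed:**
- The network's positions for the large poise were off along the bar: y = 0.092 m in the top view and 0.121 m in the side view, against about 0.102 m expected. I relied on the notch count and the force drop instead.
- In the last top view the network missed the wide jar and gave one low-confidence wrong hit. The side view shows it about 1 cm from its first reading, within the network's scatter.

The two jars on the plate are where they were in the last pictures, and the tall jar's readings changed by under 1 cm. I did not re-check the lids, tape and spoon one by one. No unexpected contact force showed up in the readings at the end of each move.

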